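# Slacken a wing nut and swing the clamp strap off a mould

## Robot

A 6-joint arm with a two-finger parallel gripper is mounted at the origin on a cart in front of the work surface, level with it; the furniture and walls round the work are solid. World frame = base frame: x ahead of the robot, y to its left, z up, the work surface at z = 0. Lengths are in m, angles in rad, forces in N, time in s.
With the tool pointing down it reaches from about 0.25 to 0.725 m from the base axis. Payload 4 kg.
Tool frame: the origin (TCP) lies midway between the tips of the shut fingers; the grasp point (between the pads) lies 19 mm behind it (ctrl.pinch_z is the z of the grasp point in the tool frame, in m); z points along the fingers, y is the line along which they close (so a half turn about z gives the same grasp; the last joint's range is limited). The gripper opens to 85 mm and grips with 20 to 120 N. Pads are 22 mm wide; open, the fingers measure 114 mm over their backs; the gripper's body (76 mm by 85 mm) begins 54 mm behind the grasp point. The pads swing forward as they close: fully open they stand 13 mm farther back than shut.
Start: joints at [-1.267, 0.241, 0.005, 1.335, 0, 1.571], TCP at [0.15, -0.477, 0.231] pointing down, gripper open.
Joint ranges: [-2.72, 2.72], [-1.05, 1.87], [-1.09, 1.28], [-1.99, 2.15], [-1.42, 1.44], [-3.14, 3.14]. Speed limits (rad/s): [2.79, 2.79, 3.14, 3.14, 3.14, 3.14].

## Interface

Orientations are given as a unit quaternion [w, x, y, z].
In Python, from cell import ctrl gives the robot as it stands.
- The arm moves only by the tool apply_moves, never from a script. Its argument "series" is a list that holds one entry, the list of rows, each a list of 5 numbers: the closure, from 0 (fully open) to 1 (shut), then the shift along the tool's x, y, z in cm, then the turn about the tool's z in degrees. A call has 1 to 12 rows; each row is the pose to reach, as a shift and turn from the pose commanded when the call began, along the tool's axes at that moment; what a row does not reach only later rows make up. A row lasts 1/12 s, in which the tool goes at most 41.7 mm and 7.16 degrees, less where a joint would pass 70% of its speed; a pose out of reach is approached as far as the arm can. A call with a gripper value outside its range is refused whole. The fingers move at their own pace and stop on an object; the grip force is fixed at half the most. Time passes only in rows, so rows that repeat a pose let the fingers close. It gives the time, the measured TCP pose, the force, the opening and the grip force at its end, in the units of the state.
- ctrl.state(): the state, without advancing time (a new reading comes with each control period).
- ctrl.snapshot(name): name is "side" or "top" or "wrist"; returns a dict with "color" (400x640x3 uint8, blue, green, red), "K" (3x3 intrinsics, pixels), "R" (3x3) and "t" (3): a world point X has camera coordinates R X + t. Camera axes: x right, y down, z forward; pixel columns grow to the right and rows downward; lengths in m; the calibration is good to about 2 mm. A picture is of the moment at which its call begins. There is no depth.
- ctrl.hand_in(): hands the job in; it is judged then, once.
The state is a dict: "time_s": time; "joint_pos": joint angles; "qvel": joint speeds; "effort": joint torques, N m; "tcp_pos": TCP position; "tcp_rot": TCP orientation; "ft_force": force on the tool from outside, world axes, zero at the start; "torque": the same for the moment, N m; "grip_width": finger opening in m; "grip_force": force on a finger pad.
Only numpy, scipy, OpenCV 4.12 (cv2) and the standard library are available. Lean on these libraries where they do the work, as an engineer would, in place of code of your own. Each camera call takes 0.05 s, during which the arm holds its last target. There are 200 camera calls.

## Task

The plaster mould in the hold-down clamp is ready to be opened. Push the clamp's wing nut round anticlockwise (seen from above) with a fingertip, stroke after stroke on its wings, until it is slackened by about one and a half turns; only then push the strap round, by its upright pin, to either side until no part of it is over the mould. Only push, never pinch the nut's wings or hub or the strap's pin; leave the mould lying in its rails and the wrench, tin and plaster blanks around the clamp where they are.

Things in the scene. Friction and masses are not known exactly. Their poses are not given: they have to be found in the camera images.
- clamp_base: Fixed plywood board, 160 (its x) x 260 (its y) x 18 mm, with rails that hold the mould. Origin: centre of its underside, z up. Vertical steel stud, 16 mm thick, at x = 0, y = -85 mm, top 120 mm above the bench; strap and wing nut turn about it. Wrench about 125 mm to its -x side, a plaster blank 125 mm to its +x side; tin and other blank beyond its ends.
- nut_wings (a point): On the stud axis at mid-height of the aluminium nut's wings, 104 mm above the bench at first. Turns with the nut: x axis along its two like, opposite wings, z up. Wings: upright, 7 mm thick, out to 46 mm from the axis, 11 mm below to 13 mm above this point. Hub radius 14 mm, up to 6 mm above it. Flange, radius 20 mm, 18 to 13 mm below it.
- wing_nut (a joint): Turn of the nut, rad; grows anticlockwise seen from above, which slackens it. 0 is fully down; it starts at 0 to 0.9; upper stop 13.2. Nut and strap rise 10 mm a turn. About 0.08 N m turns it (2 to 3 N on a wing); it stays where it is left.
- strap (a joint): Turn of the steel strap about the stud, rad, positive anticlockwise seen from above. Starts at 0, along the board's +y over the mould; stops at -1.9 and 1.9; past 1.15 either way it is clear of the mould. About 0.15 N m turns it; it stays where left; the nut does not drag it. Battens on the mould block it until the nut has raised it 6 mm (wing_nut about 4).
- strap_pin (a point): Middle of the upright steel pin near the strap's free end, 112 mm from the stud axis: 12 mm thick, from 18 mm below to 16 mm above this point, with an 18 mm collar on its lowest 4 mm. y axis: from stud to pin. Strap: 36 mm wide, 12 mm thick, its top 18 mm below this point, its rounded end 130 mm from the stud axis.
- mould: Closed two-part plaster mould with a plywood board on top, loose, 1.4 kg, 104 x 119 x 61 mm; origin: centre of its underside, 18 mm above the bench. Two battens 7 mm high along its y stand on the board, and the strap lies in the 44 mm gap between them.
- wrench_a: Small open-ended wrench, 23 x 105 x 6 mm, loose, a bystander; origin: centre of its underside.
- plaster_blank_1: Cast plaster blank, 40 x 55 x 16 mm, loose, a bystander; origin: centre of its underside.
- plaster_blank_3: Narrower cast plaster blank, 30 x 60 x 14 mm, loose, a bystander; origin: centre of its underside.
- pin_tin: Small round tin, 57 mm across, 72 mm high, loose, a bystander; origin: centre of its underside.

How it is judged:
By the outcome, as a careful person would: the job done as asked, in the order asked, and still so for the second after the job is handed in, with the robot touching nothing.
It also fails if it takes over 69 s, if anything falls off the work surface, if the arm or the gripper's body presses on something with over 40 N, if the wrist force passes 120 N, or if a joint passes its speed limit or range.

## Working session

There is one attempt and no reset: what is moved stays moved. The work goes in short steps, Python scripts to look and compute and a tool call to move; the robot and the scene stay as the last step left them, time stands still between calls to the robot, and variables do not carry over. Pictures are saved under pics/ and viewed, at most 10 in all, crops included, and the job is handed in when it is done.

Besides the shell and the picture viewer there is one more tool, called by a JSON object that holds its "name" and its "arguments", one argument or row to a line. apply_moves: Moves the arm, as the interface text tells. Its arguments: {"type":"object","properties":{"series":{"type":"array"}},"required":["series"]}

```bash
mkdir -p pics
python3 - <<'E'
from cell import ctrl
import cv2
s=ctrl.state();print(s['time_s'],s['tcp_pos'],s['tcp_rot'],s['grip_width'],ctrl.pinch_z)
for n in("top","side"):
    d=ctrl.snapshot(n);cv2.imwrite(f"pics/{n}0.png",d["color"]);print(n,d["K"].tolist(),d["R"].tolist(),d["t"].tolist())
E
```

```text
0.0 [ 0.14938111 -0.47649115  0.23038251] [-1.06213289e-03  9.88484133e-01  1.51320727e-01 -1.69100185e-04] 0.08542314611801023 -0.0187
top [[488.174834255112, 0.0, 320.0440381936399], [0.0, 488.174834255112, 193.75617043680015], [0.0, 0.0, 1.0]] [[0.0017585754723130832, -0.9995404356807017, 0.030262598228532302], [-0.9934359835334808, -0.005207558290360075, -0.11427085349081288], [0.11437593292810559, -0.0298630001152913, -0.9929885936862216]] [0.036836588591930536, 0.5214977214071383, 0.9817912533224554]
side [[383.8504445265465, 0.0, 317.9137315645012], [0.0, 383.8504445265465, 206.97408642752913], [0.0, 0.0, 1.0]] [[0.9908692744873216, -0.13366134123822634, -0.017684081411473096], [-0.07868104629221076, -0.4667387754113871, -0.8808883064735517], [0.10948686602205851, 0.8742365591679847, -0.4729937259444257]] [-0.4692554172421153, 0.15056234285395975, 0.8518184462380125]
```

View pics/top0.png

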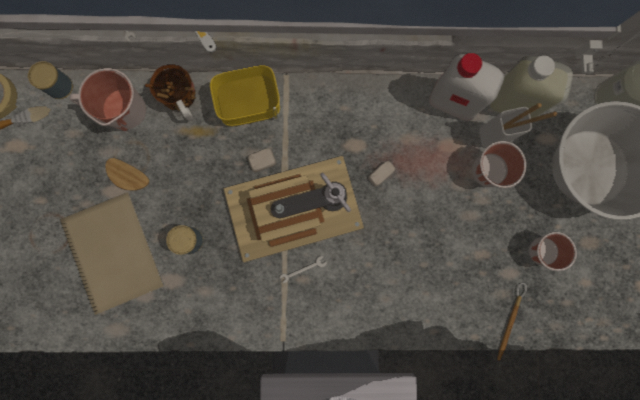

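View pics/side0.png

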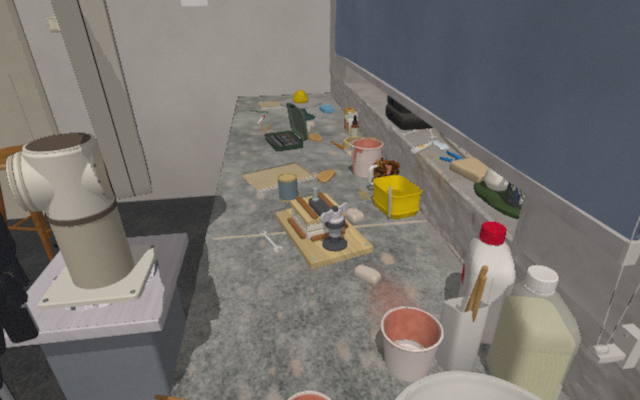

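The top view shows the stud and nut near (336,194), the strap pin near (278,209), the wrench at (304,270), blanks at (261,159) and (382,173), and the tin at (181,240). I'll zoom in and compute positions.

```bash
cat > h.py <<'E'
import numpy as np,cv2
from cell import ctrl
def ray(d,uv,z):
    K,R,t=(np.array(d[k]) for k in("K","R","t"))
    r=R.T@np.linalg.solve(K,[*uv,1.]);c=-R.T@t
    return c+r*(z-c[2])/r[2]
def proj(d,X):
    K,R,t=(np.array(d[k]) for k in("K","R","t"));p=K@(R@np.array(X)+t);return p[:2]/p[2]
E
python3 - <<'E'
from h import *
d=ctrl.snapshot("top")
for n,uv,z in[("stud",(336,193),.12),("pin",(278,209),.119),("c1",(225,187),.018),("c2",(345,158),.018),("c3",(362,229),.018),("c4",(243,259),.018),("wing a",(325,180),.115),("wing b",(347,207),.115)]:print(n,ray(d,uv,z).round(4))
c=d["color"][150:285,215:395];cv2.imwrite("pics/z0.png",cv2.resize(c,None,fx=4.4,fy=4.4,interpolation=cv2.INTER_CUBIC))
E
```

```text
stud [0.5125 0.0113 0.12  ]
pin [0.4819 0.1202 0.119 ]
c1 [0.5358 0.2367 0.018 ]
c2 [ 0.5991 -0.0144  0.018 ]
c3 [ 0.4492 -0.0492  0.018 ]
c4 [0.387  0.1963 0.018 ]
wing a [0.5379 0.0319 0.115 ]
wing b [ 0.4865 -0.0098  0.115 ]
```

View pics/z0.png

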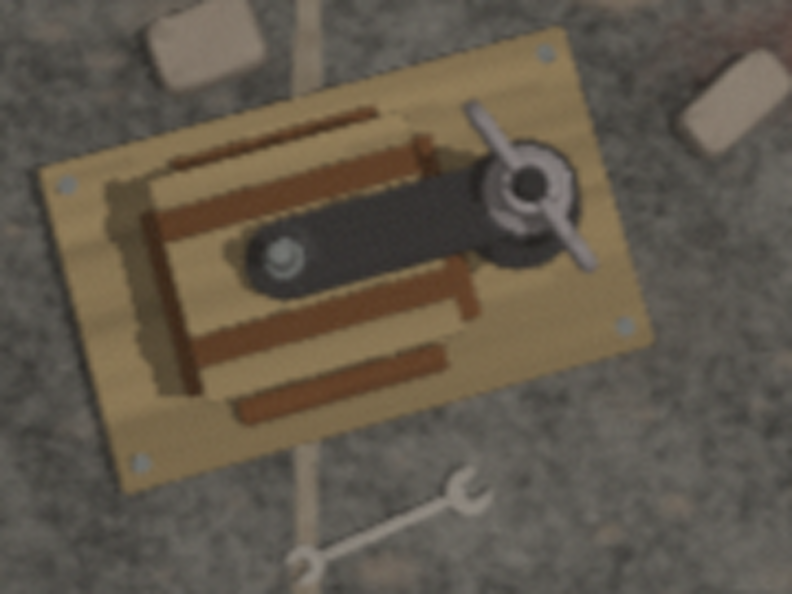

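The close-up shows the stud top at crop (530,184), the wing tips at (473,105) and (590,266), and the pin at (283,256). So the wings lie at about 36° world, and the board yaw is about 14°. Plan: orbit the shut fingertip behind one wing at radius 36 mm, rising 10 mm per turn.

```bash
cat >> h.py <<'E'
from scipy.spatial.transform import Rotation as Ro
def rows(W):
    s=ctrl.state();q=s['tcp_rot'];R=Ro.from_quat([q[1],q[2],q[3],q[0]])
    print(round(s['time_s'],2),s['tcp_pos'].round(4),s['ft_force'].round(1),round(s['grip_width'],4))
    for w in W: print((R.inv().apply(np.array(w)-s['tcp_pos'])*100).round(2).tolist())
E
python3 - <<'E'
from h import *
d=ctrl.snapshot("top")
f=lambda x,y:(215+x/4.4,150+y/4.4)
print(ray(d,f(530,184),.12),ray(d,f(283,256),.12))
a,b=ray(d,f(473,105),.11),ray(d,f(590,266),.11);v=a-b;print(a,b,(a+b)/2,np.degrees(np.arctan2(v[1],v[0])),np.linalg.norm(v))
rows([(.5357,-.0176,.23)])
E
```

```text
[0.51475684 0.01230078 0.12      ] [0.4833244  0.11765569 0.12      ]
[0.55042802 0.03644917 0.11      ] [ 0.48041469 -0.01420922  0.11      ] [0.51542135 0.01111998 0.11      ] 35.8877476885298 0.08641838573683179
0.2 [ 0.1495 -0.4768  0.2307] [-0.9  0.1  0.3] 0.0851
[50.59, -32.26, 0.12]
```

{"name": "apply_moves", "arguments": {
  "series": [
    [[1,1,-0.6,0,0],[1,4,-2.5,0,0],[1,7.4,-4.7,0,0],[1,10.8,-6.9,0,0],[1,14.2,-9.1,0,0],[1,17.6,-11.2,0,0],[1,21,-13.4,0,0],[1,24.4,-15.6,0,0],[1,27.8,-17.7,0,0],[1,31.2,-19.9,0,0],[1,34,-21.7,0,0],[1,36,-23,0,0]]
  ]
}}

```text
time_s: 1.2
tcp_pos: [0.4256, -0.1466, 0.2314]
tcp_rot: [-0.0, 0.988, 0.153, 0.0]
ft_force: [0.2, -0.5, 0.1]
grip_width: -0.0001
grip_force: 0.0
```

{"name": "apply_moves", "arguments": {
  "series": [
    [[1,2,-1.3,0,0],[1,5,-3.2,0,0],[1,8,-5.1,0,0],[1,11,-7,0,0],[1,13.5,-8.6,0,0],[1,14.6,-9.3,0,0],[1,14.6,-9.3,0,0]]
  ]
}}

```text
time_s: 1.78
tcp_pos: [0.5368, -0.0147, 0.2307]
tcp_rot: [-0.0, 0.988, 0.153, -0.0]
ft_force: [0.4, 0.7, -0.5]
grip_width: 0.0002
grip_force: 0.0
```

Run:
```python
from h import *
print(ctrl.state()['joint_pos'].round(2) if hasattr(ctrl.state()['joint_pos'],'round') else ctrl.state()['joint_pos'])
rows([(.5357,-.0176,.23),(.5362,-.0174,.104)])
d=ctrl.snapshot("wrist");cv2.imwrite("pics/w1.png",d["color"])
print(proj(d,(.515,.0117,.12)),proj(d,ctrl.state()['tcp_pos']))
```

```text
[-0.03  0.31  0.1   1.36  0.    2.81]
1.78 [ 0.5368 -0.0147  0.2307] [ 0.4  0.7 -0.5] 0.0002
[-0.2, 0.25, 0.07]
[-0.14, 0.25, 12.67]
[283.86868608 212.40099086] [323.99253813 265.14501895]
```

View pics/w1.png

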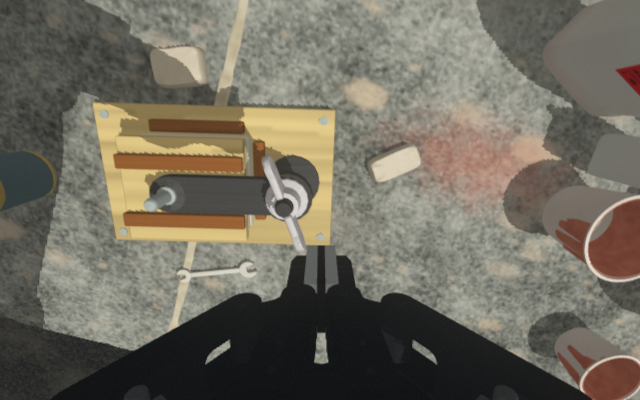

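The wrist view confirms the stud at (284,208), against a predicted (284,212), with the wings at (267,158) and (303,250). Joint 6 is near its limit, so I'll turn the tool −72.6° to align its axes with the world.

{"name": "apply_moves", "arguments": {
  "series": [
    [[1,-0.1,0.1,0,-7],[1,-0.2,0.25,0,-14],[1,-0.2,0.25,0,-21],[1,-0.2,0.25,0,-28],[1,-0.2,0.25,0,-35],[1,-0.2,0.25,0,-42],[1,-0.2,0.25,0,-49],[1,-0.2,0.25,0,-56],[1,-0.2,0.25,0,-63],[1,-0.2,0.25,0,-70],[1,-0.2,0.25,0,-72.4],[1,-0.2,0.25,0,-72.4]]
  ]
}}

```text
time_s: 2.83
tcp_pos: [0.5333, -0.0218, 0.2315]
tcp_rot: [-0.0, 0.709, 0.705, -0.0]
ft_force: [0.3, 0.3, -0.1]
grip_width: 0.0001
grip_force: 0.0
```

Run:
```python
from h import *
s=ctrl.state();print(np.round(s['joint_pos'],2),np.round(s['tcp_rot'],3))
rows([(.5362,-.0174,.104)])
```

```text
[-0.04  0.31  0.1   1.36 -0.    1.54] [-0.     0.709  0.705 -0.   ]
2.83 [ 0.5333 -0.0218  0.2315] [ 0.3  0.3 -0.1] 0.0001
[0.45, 0.29, 12.75]
```

{"name": "apply_moves", "arguments": {
  "series": [
    [[1,0.4,0.3,2,0],[1,0.4,0.3,5,0],[1,0.4,0.3,8,0],[1,0.4,0.3,10.5,0],[1,0.4,0.3,12,0],[1,0.4,0.3,12.7,0],[1,0.4,0.3,12.7,0],[1,0.4,0.3,12.7,0]]
  ]
}}

```text
time_s: 3.5
tcp_pos: [0.5376, -0.017, 0.1049]
tcp_rot: [0.0, 0.709, 0.705, 0.0]
ft_force: [0.5, -0.9, 0.7]
grip_width: -0.0001
grip_force: 0.0
```

```bash
cat > orb.py <<'E'
from h import *
import sys
a0,n,st,z0=map(float,sys.argv[1:])  # start angle deg, rows, step, z
c=np.array([.515,.0117]);W=[]
for i in range(1,int(n)+1):
    a=np.radians(a0+i*st);W.append((*(c+.036*np.array([np.cos(a),np.sin(a)])),z0+.01*i*st/360))
rows(W)
E
python3 orb.py -54 12 12 .104
```

```text
3.5 [ 0.5376 -0.017   0.1049] [ 0.5 -0.9  0.7] -0.0001
[0.47, 0.41, 0.06]
[1.08, 0.85, 0.03]
[1.77, 1.15, -0.01]
[2.5, 1.31, -0.04]
[3.26, 1.3, -0.07]
[3.99, 1.14, -0.11]
[4.68, 0.83, -0.14]
[5.28, 0.39, -0.17]
[5.78, -0.17, -0.21]
[6.16, -0.83, -0.24]
[6.39, -1.54, -0.27]
[6.46, -2.29, -0.31]
```

{"name": "apply_moves", "arguments": {
  "series": [
    [[1,0.5,0.4,0,0],[1,1.1,0.85,0,0],[1,1.75,1.15,0,0],[1,2.5,1.3,0,0],[1,3.25,1.3,0,0],[1,4.0,1.15,-0.1,0],[1,4.7,0.85,-0.1,0],[1,5.3,0.4,-0.1,0],[1,5.8,-0.15,-0.15,0],[1,6.15,-0.85,-0.2,0],[1,6.4,-1.55,-0.2,0],[1,6.45,-2.3,-0.25,0]]
  ]
}}

```text
time_s: 4.5
tcp_pos: [0.515, 0.0489, 0.1073]
tcp_rot: [0.0, 0.708, 0.706, 0.001]
ft_force: [3.4, -0.8, -0.4]
grip_width: 0.0002
grip_force: 1.5
```

```bash
python3 orb.py 90 12 15 .107
python3 - <<'E'
from h import *
d=ctrl.snapshot("top");c=d["color"][150:285,215:395];cv2.imwrite("pics/z1.png",cv2.resize(c,None,fx=4.4,fy=4.4,interpolation=cv2.INTER_CUBIC))
E
```

```text
4.5 [0.515  0.0489 0.1073] [ 3.4 -0.8 -0.4] 0.0002
[-0.25, -0.93, -0.02]
[-0.61, -1.79, -0.06]
[-1.18, -2.54, -0.1]
[-1.93, -3.11, -0.15]
[-2.8, -3.46, -0.19]
[-3.73, -3.58, -0.23]
[-4.66, -3.46, -0.28]
[-5.53, -3.1, -0.32]
[-6.28, -2.52, -0.36]
[-6.85, -1.78, -0.4]
[-7.2, -0.91, -0.44]
[-7.32, 0.03, -0.48]
```

View pics/z1.png

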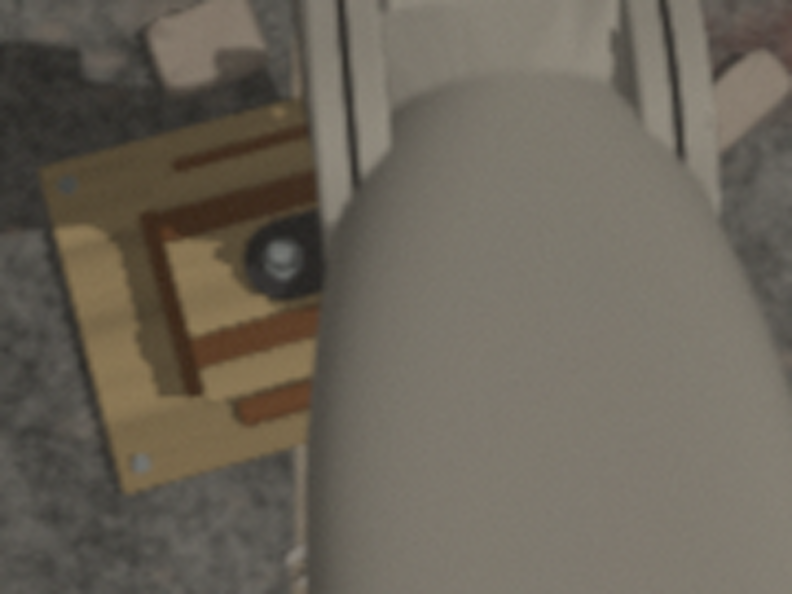

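The arm hides the nut, but the +3.4 N reaction matches pushing a wing. I'll continue the orbit.

{"name": "apply_moves", "arguments": {
  "series": [
    [[1,-0.25,-0.9,0,0],[1,-0.6,-1.8,-0.05,0],[1,-1.2,-2.5,-0.1,0],[1,-1.9,-3.1,-0.15,0],[1,-2.8,-3.45,-0.2,0],[1,-3.7,-3.6,-0.25,0],[1,-4.65,-3.45,-0.3,0],[1,-5.5,-3.1,-0.3,0],[1,-6.25,-2.5,-0.35,0],[1,-6.85,-1.8,-0.4,0],[1,-7.2,-0.9,-0.45,0],[1,-7.3,0,-0.5,0]]
  ]
}}

```text
time_s: 5.55
tcp_pos: [0.5144, -0.0261, 0.1111]
tcp_rot: [-0.001, 0.709, 0.705, -0.001]
ft_force: [-3.8, 0.8, -0.7]
grip_width: 0.0001
grip_force: 1.5
```

```bash
python3 orb.py 270 12 15 .112
```

```text
5.55 [ 0.5144 -0.0261  0.1111] [-3.8  0.8 -0.7] 0.0001
[0.31, 0.99, -0.13]
[0.68, 1.86, -0.18]
[1.25, 2.6, -0.22]
[2.0, 3.17, -0.27]
[2.87, 3.52, -0.31]
[3.8, 3.64, -0.35]
[4.73, 3.51, -0.4]
[5.6, 3.15, -0.44]
[6.34, 2.57, -0.48]
[6.91, 1.83, -0.52]
[7.27, 0.96, -0.56]
[7.38, 0.02, -0.6]
```

{"name": "apply_moves", "arguments": {
  "series": [
    [[1,0.3,1.0,-0.05,0],[1,0.65,1.85,-0.1,0],[1,1.25,2.6,-0.15,0],[1,2.0,3.15,-0.2,0],[1,2.85,3.5,-0.25,0],[1,3.75,3.65,-0.3,0],[1,4.7,3.5,-0.35,0],[1,5.55,3.15,-0.4,0],[1,6.3,2.55,-0.45,0],[1,6.85,1.85,-0.45,0],[1,7.2,0.95,-0.5,0],[1,7.35,0,-0.55,0]]
  ]
}}

```text
time_s: 6.55
tcp_pos: [0.5153, 0.0497, 0.1182]
tcp_rot: [0.001, 0.708, 0.706, 0.002]
ft_force: [4.6, -1.2, 1.5]
grip_width: 0.0002
grip_force: 1.6
```

```bash
python3 orb.py 90 12 15 .117
```

```text
6.55 [0.5153 0.0497 0.1182] [ 4.6 -1.2  1.5] 0.0002
[-0.33, -0.96, 0.07]
[-0.69, -1.82, 0.03]
[-1.26, -2.57, -0.02]
[-2.01, -3.14, -0.06]
[-2.88, -3.5, -0.11]
[-3.81, -3.62, -0.15]
[-4.74, -3.49, -0.19]
[-5.61, -3.13, -0.23]
[-6.35, -2.56, -0.27]
[-6.92, -1.81, -0.31]
[-7.28, -0.94, -0.35]
[-7.4, -0.01, -0.39]
```

{"name": "apply_moves", "arguments": {
  "series": [
    [[1,-0.3,-0.95,0,0],[1,-0.65,-1.8,0,0],[1,-1.25,-2.55,-0.05,0],[1,-2.0,-3.15,-0.1,0],[1,-2.85,-3.5,-0.1,0],[1,-3.8,-3.6,-0.15,0],[1,-4.7,-3.5,-0.2,0],[1,-4.7,-3.5,-0.2,0],[1,-3.8,-3.6,-0.2,0],[1,-2.9,-3.6,-0.2,0],[1,-2.9,-3.6,-4,0],[1,-2.9,-3.6,-8,0]]
  ]
}}

```text
time_s: 7.55
tcp_pos: [0.4761, 0.0205, 0.1953]
tcp_rot: [-0.003, 0.708, 0.706, -0.003]
ft_force: [0.8, -0.1, 0.0]
grip_width: -0.0002
grip_force: 0.0
```

{"name": "apply_moves", "arguments": {
  "series": [
    [[1,3,0,-1,0],[1,7,0,-1,0],[1,11,0,-1,0],[1,15,0,-1,0],[1,18,0,-1,0],[1,20,0,-1,0],[1,20,0,-1,0]]
  ]
}}

```text
time_s: 8.13
tcp_pos: [0.4789, 0.2244, 0.2068]
tcp_rot: [-0.0, 0.706, 0.708, 0.0]
ft_force: [-0.2, -0.5, -0.4]
grip_width: 0.0001
grip_force: 0.0
```

Run:
```python
from h import *
print(ctrl.state()['tcp_pos'],ctrl.state()['ft_force'])
d=ctrl.snapshot("top");c=d["color"][150:285,215:395];cv2.imwrite("pics/z2.png",cv2.resize(c,None,fx=4.4,fy=4.4,interpolation=cv2.INTER_CUBIC))
```

```text
[0.47886602 0.22443146 0.20676412] [-0.22275291 -0.46356457 -0.38058899]
```

View pics/z2.png

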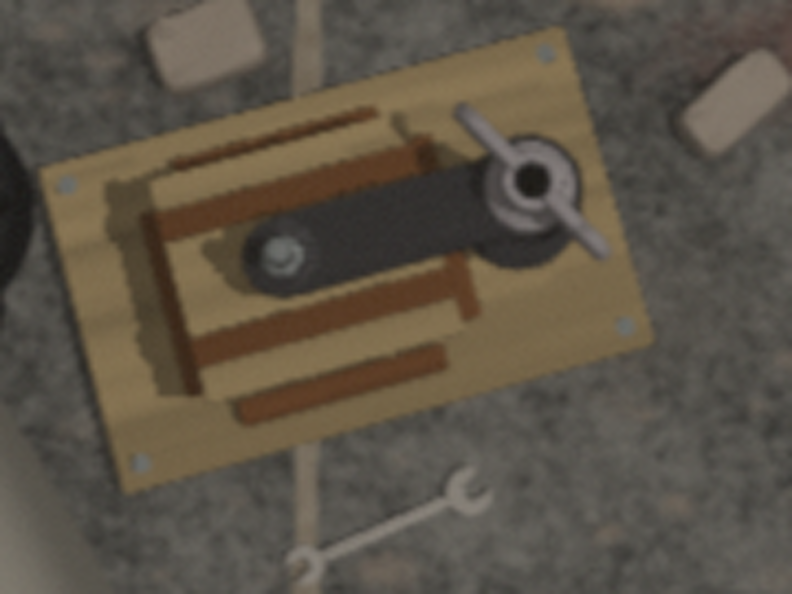

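The nut wings moved from about 36° to about 44.6° (mod half turns), and the tracked orbit puts that at about 548°, or 1.52 turns. The strap, mould and bystanders haven't moved. Next is the pin, pushing anticlockwise from its +x side.

Run:
```python
from h import *
rows([(.5277,.123,.207),(.5277,.123,.113)])
```

```text
8.18 [0.4788 0.2223 0.2067] [ 0.7 -0.8  0.3] -0.0001
[-9.94, 4.88, -0.02]
[-9.93, 4.88, 9.38]
```

{"name": "apply_moves", "arguments": {
  "series": [
    [[1,-2,1,0,0],[1,-5,2.5,0,0],[1,-8,4,0,0],[1,-9.9,4.9,0,0],[1,-9.9,4.9,1,0],[1,-9.9,4.9,4,0],[1,-9.9,4.9,7,0],[1,-9.9,4.9,9,0],[1,-9.9,4.9,9.3,0],[1,-9.9,4.9,9.3,0]]
  ]
}}

```text
time_s: 9.02
tcp_pos: [0.5263, 0.12, 0.1126]
tcp_rot: [-0.001, 0.708, 0.706, -0.002]
ft_force: [0.2, 0.1, -0.2]
grip_width: 0.0004
grip_force: 0.0
```

Run:
```python
from h import *
W=[]
for a in np.radians(83.5+8*np.arange(1,13)):W.append((.515+.112*np.cos(a),.0117+.112*np.sin(a),.113))
rows(W)
```

```text
9.02 [0.5263 0.12   0.1126] [ 0.2  0.1 -0.2] 0.0004
[0.36, -1.42, -0.03]
[0.2, -2.98, -0.02]
[-0.17, -4.49, -0.02]
[-0.74, -5.94, -0.01]
[-1.52, -7.3, -0.0]
[-2.47, -8.54, 0.01]
[-3.59, -9.63, 0.01]
[-4.85, -10.55, 0.02]
[-6.23, -11.29, 0.02]
[-7.69, -11.84, 0.03]
[-9.22, -12.17, 0.03]
[-10.78, -12.29, 0.03]
```

{"name": "apply_moves", "arguments": {
  "series": [
    [[1,0.35,-1.4,0,0],[1,0.2,-3.0,0,0],[1,-0.15,-4.5,0,0],[1,-0.75,-5.95,0,0],[1,-1.5,-7.3,0,0],[1,-2.45,-8.55,0,0],[1,-3.6,-9.65,0,0],[1,-4.85,-10.55,0,0],[1,-6.25,-11.3,0,0],[1,-7.7,-11.85,0,0],[1,-9.2,-12.2,0,0],[1,-10.8,-12.3,0,0]]
  ]
}}

```text
time_s: 10.02
tcp_pos: [0.4064, 0.0131, 0.1167]
tcp_rot: [0.001, 0.708, 0.706, 0.002]
ft_force: [1.5, 1.7, -0.7]
grip_width: 0.0003
grip_force: 1.0
```

{"name": "apply_moves", "arguments": {
  "series": [
    [[1,1,0,0,0],[1,2,0,-2,0],[1,2,0,-6,0],[1,2,0,-10,0],[1,5,0,-10,0],[1,9,0,-10,0],[1,13,0,-10,0],[1,17,0,-10,0],[1,20,0,-10,0],[1,22,0,-10,0],[1,22,0,-10,0]]
  ]
}}

```text
time_s: 10.93
tcp_pos: [0.4058, 0.2376, 0.216]
tcp_rot: [-0.0, 0.706, 0.708, 0.002]
ft_force: [-0.3, 0.1, 0.2]
grip_width: -0.0001
grip_force: 0.0
```

Run:
```python
from h import *
print(ctrl.state()['tcp_pos'],ctrl.state()['ft_force'])
d=ctrl.snapshot("top");c=d["color"][150:285,165:395];cv2.imwrite("pics/z3.png",cv2.resize(c,None,fx=3.4,fy=3.4,interpolation=cv2.INTER_CUBIC))
```

```text
[0.40583746 0.23758493 0.21596432] [-0.27725537  0.10746852  0.17142871]
```

View pics/z3.png

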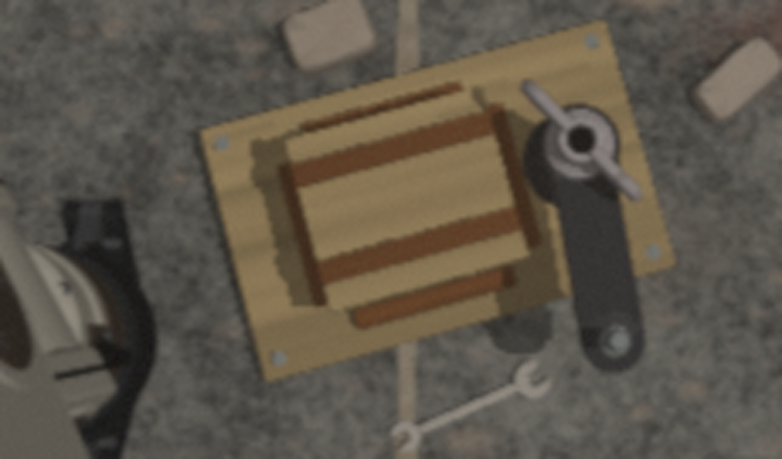

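The strap now points toward the robot, with its pin at crop (617,340), fully clear of the mould. The nut is unmoved, the mould is in its rails, and the bystanders are undisturbed. Handing in.

```bash
python3 -c "
from cell import ctrl
print(ctrl.hand_in())"
```

```text
the job is handed in; nothing more can be done
None
```

The job is handed in: I pushed the wing nut about 1.5 turns anticlockwise, then pushed the strap round by its pin until it was clear of the mould; the mould, wrench, tin and blanks were left alone, and no verdict came back.

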